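# Load the overlocker's thread stands

## Robot

A 6-joint arm with a two-finger parallel gripper is mounted at the origin on a cart in front of the work surface, level with it; the furniture and walls round the work are solid. World frame = base frame: x ahead of the robot, y to its left, z up, the work surface at z = 0. Lengths are in m, angles in rad, forces in N, time in s.
With the tool pointing down it reaches from about 0.35 to 0.975 m from the base axis. Payload 4.9 kg.
Tool frame: the origin (TCP) lies on the centre line of the jaws, within the pads' length; the fingertips stand manip.tip_reach ahead of it and the grasp point (between the pads) is the TCP (manip.tip_reach is the distance from the TCP to the fingertips, in m); z points along the fingers, y is the line along which they close (so a half turn about z gives the same grasp; the last joint's range is limited). The gripper opens to 85 mm and grips with 20 to 120 N. Pads are 22 mm wide; open, the fingers measure 114 mm over their backs; the gripper's body (76 mm by 85 mm) begins 54 mm behind the grasp point. The pads swing forward as they close: fully open they stand 13 mm farther back than shut.
Start: joints at [1.228, 0.053, 1.613, -0, 1.476, -0.119], TCP at [0.139, 0.609, 0.25] pointing down, gripper open.
Joint ranges: [-3.01, 3.01], [-1.01, 2.22], [0.06, 2.58], [-1.02, 4.17], [0.09, 2.62], [-3.14, 3.14]. Speed limits (rad/s): [2.57, 2.57, 3.14, 3.14, 3.14, 3.14].

## Interface

Orientations are given as a unit quaternion [w, x, y, z].
In Python, from plant import manip gives the robot as it stands. The module is installed in compiled form; this text tells all that it offers.
- The arm moves only by the tool move_arm, never from a script. Its argument "rows" is a list of rows, each a list of 7 numbers: the shift along the tool's x, y, z in cm, then the turn, a rotation vector about the tool's x, y, z in degrees, then the opening, from -1 (shut) to 1 (fully open). In form: [[tx, ty, tz, ax, ay, az, jaw], ...]. A call has 1 to 20 rows; each row shifts and turns the commanded pose from where the row before left it, along the tool's axes as they then stand; what a row does not reach is not made up. A row lasts 1/12 s, in which the tool goes at most 41.7 mm and 7.16 degrees, less where a joint would pass 70% of its speed; a pose out of reach is approached as far as the arm can. A call is refused whole if a number of a shift passes 4.17 or a number of a turn 7.16, either way. A call with a gripper value outside its range is refused whole. The fingers move at their own pace and stop on an object; the grip force is fixed at half the most. Time passes only in rows, so rows that do not move let the fingers close. It gives the time, the measured TCP pose, the force, the opening and the grip force at its end, in the units of the state.
- manip.state(): the state, without advancing time (a new reading comes with each control period).
- manip.grab_frame(name): name is "scene" or "top"; returns a dict with "img" (400x640x3 uint8, blue, green, red), "mtx" (3x3 intrinsics, pixels), "R" (3x3) and "t" (3): a world point X has camera coordinates R X + t. Camera axes: x right, y down, z forward; pixel columns grow to the right and rows downward; lengths in m; the calibration is good to about 2 mm. A picture is of the moment at which its call begins. There is no depth.
- manip.job_done(): hands the job in; it is judged then, once.
The state is a dict: "time": time; "joint_pos": joint angles; "joint_vel": joint speeds; "joint_efforts": joint torques, N m; "tool_pos": TCP position; "tool_rot": TCP orientation; "contact_force": force on the tool from outside, world axes, zero at the start; "ft_torque": the same for the moment, N m; "gripper_width": opening from 0.0 (shut) to 1.0 (fully open); "grasp_force": force on a finger pad.
Only numpy, scipy, OpenCV 4.12 (cv2) and the standard library are available. Lean on these libraries where they do the work, as an engineer would, in place of code of your own. Each camera call takes 0.05 s, during which the arm holds its last target. There are 200 camera calls.

## Task

Get the thread stands ready for the overlocker: put each of the four packages of undyed thread upright on the spindle made for it, set down (not dropped) until it rests on the felt of the foot. The large cone goes on the large conical spindle, the small cone on the small conical spindle, the slim tall roll on the thin steel pin and the squat wide roll on the short thick post. Leave everything else on the table where it is.

Things in the scene. Friction and masses are not known exactly. Their poses are not given: they have to be found in the camera images.
- large_cone: Large cone of cream undyed thread on a hollow dark grey core: 90 mm tall, wide end down, winding 62 mm across at 6 mm height to 46 at 80 mm (51 at 58 mm, a good height to grip). Tapered hole right through, 44 mm across at the bottom, 25 at the top. About 0.15 kg. Origin: centre of its underside, z up along its axis. Stands on the table at the start.
- small_cone: Small cone of cream undyed thread on a hollow dark grey core: 68 mm tall, wide end down, winding 47 mm across at 5 mm height to 35 at 60 mm (39 at 45 mm, a good height to grip). Tapered hole right through, 29 mm across at the bottom, 15 at the top. About 0.08 kg. Origin: centre of its underside, z up along its axis. Stands on the table at the start.
- slim_tube: Slim tall straight roll of cream undyed thread on a brown cardboard tube: 84 mm tall, winding 38 mm across from 6 to 78 mm height (grip at about 55 mm). Straight hole 22 mm across right through. About 0.07 kg. Origin: centre of its underside, z up along its axis. Stands on the table at the start.
- squat_roll: Squat wide straight roll of cream undyed thread on a brown cardboard tube: 54 mm tall, winding 64 mm across from 4 to 50 mm height (grip at about 40 mm). Straight hole 40 mm across right through. About 0.12 kg. Origin: centre of its underside, z up along its axis. Stands on the table at the start.
- stand_large_cone: Stand with the large conical white plastic spindle, 34 mm across at the felt, 15 mm at its tip 58 mm above the felt. Foot: heavy round grey disc, 78 mm across, that cannot move, topped by a grey felt pad 12 mm above the table on which the package rests. Origin: centre of the disc's underside, z up along the spindle.
- stand_small_cone: Stand with the small conical white plastic spindle, 19 mm across at the felt, 8 mm at its tip 44 mm above the felt. Foot: heavy round grey disc, 78 mm across, that cannot move, topped by a grey felt pad 12 mm above the table on which the package rests. Origin: centre of the disc's underside, z up along the spindle.
- stand_pin: Stand with a thin straight steel pin, 6 mm across, tip 62 mm above the felt, a 12 mm collar 3 mm high at its root. Foot: heavy round grey disc, 78 mm across, that cannot move, topped by a grey felt pad 12 mm above the table on which the package rests. Origin: centre of the disc's underside, z up along the spindle.
- stand_post: Stand with a short thick wooden post, 24 mm across, top 36 mm above the felt. Foot: heavy round grey disc, 78 mm across, that cannot move, topped by a grey felt pad 12 mm above the table on which the package rests. Origin: centre of the disc's underside, z up along the spindle.
- blue_reel: Bystander: small standing reel of blue thread, 31 mm across, 56 mm tall, near the front edge. Origin: centre of its underside, z up.
- glue: Bystander: standing glue stick with a green cap, 24 mm across, 86 mm tall. Origin: centre of its underside, z up. Beside it, behind the work, stands a fixed pale drawer cabinet 205 mm tall (x 0.54 to 0.75, y -0.11 to 0.11): pass in front of or well above it.
Not all that is in view belongs to the job. Leave any yellow look-alike of the squat_roll alone.

How it is judged:
At the end, for the whole second after the job is handed in: Each of the four packages stands upright (within 7 degrees) and at rest on its own stand, threaded over its spindle: its axis within 12 mm of the spindle's and its underside within 6 mm of the felt (horizontal distance between large_cone and stand_large_cone below 0.012 m and z of large_cone in the frame of stand_large_cone between 0.006 and 0.018 m and angle between each of large_cone, small_cone, slim_tube, squat_roll's own z axis and vertical below 0.12 rad and linear speed of each of large_cone, small_cone, slim_tube, squat_roll below 0.02 m/s and horizontal distance between small_cone and stand_small_cone below 0.012 m and z of small_cone in the frame of stand_small_cone between 0.006 and 0.018 m and horizontal distance between slim_tube and stand_pin below 0.012 m and z of slim_tube in the frame of stand_pin between 0.006 and 0.018 m and horizontal distance between squat_roll and stand_post below 0.012 m and z of squat_roll in the frame of stand_post between 0.006 and 0.018 m); the robot touches nothing.
It fails at once if the small blue reel was shoved about or knocked over (distance of blue_reel from where it was at the start of the episode above 0.03 m or angle between blue_reel's own z axis and vertical above 0.6 rad).
It fails at once if the glue stick was shoved about or knocked over (distance of glue from where it was at the start of the episode above 0.03 m or angle between glue's own z axis and vertical above 0.6 rad).
It fails at once if a package was dropped or thrown (it moved faster than 0.8 m/s, a fall of over 3 cm, while no finger touched it) ((contact force between large_cone and the fingers below 0.05 N and linear speed of large_cone above 0.8 m/s) or (contact force between small_cone and the fingers below 0.05 N and linear speed of small_cone above 0.8 m/s) or (contact force between slim_tube and the fingers below 0.05 N and linear speed of slim_tube above 0.8 m/s) or (contact force between squat_roll and the fingers below 0.05 N and linear speed of squat_roll above 0.8 m/s)).
It also fails if it takes over 125 s, if anything falls off the work surface, if the arm or the gripper's body presses on something with over 40 N, if the wrist force passes 120 N, or if a joint passes its speed limit or range.

## Working session

There is one attempt and no reset: what is moved stays moved. The work goes in short steps, Python scripts to look and compute and a tool call to move; the robot and the scene stay as the last step left them, time stands still between calls to the robot, and variables do not carry over. Pictures are saved under pics/ and viewed, at most 14 in all, crops included, and the job is handed in when it is done.

Besides the shell and the picture viewer there is one more tool, called as name(argument=value, ...) on one line, values as JSON. move_arm: Moves the arm, as the interface text tells. Its arguments: {"type":"object","properties":{"rows":{"type":"array","items":{"type":"array","items":{"type":"number"}}}},"required":["rows"]}

```bash
mkdir -p pics
python3 - <<'E'
from plant import manip
import cv2,json
s=manip.state();print({k:s[k] for k in('time','tool_pos','tool_rot','contact_force','gripper_width')},manip.tip_reach)
for n in("scene","top"):
    f=manip.grab_frame(n);cv2.imwrite(f"pics/{n}0.png",f["img"]);print(n,f["mtx"].tolist(),f["R"].round(4).tolist(),f["t"].round(4).tolist())
E
```

```text
{'time': 0.0, 'tool_pos': array([0.13850018, 0.60886881, 0.24906715]), 'tool_rot': array([-2.39710821e-04,  1.11649658e-01,  9.93747107e-01, -9.91635850e-04]), 'contact_force': array([ 0.36233277,  0.48508088, -0.4515774 ]), 'gripper_width': 1.0001701733782147} 0.019
scene [[512.6772770906188, 0.0, 319.859920151296], [0.0, 512.6772770906188, 195.19542750767252], [0.0, 0.0, 1.0]] [[0.8105, -0.5854, -0.0185], [-0.3328, -0.4343, -0.8371], [0.482, 0.6846, -0.5468]] [-0.3278, 0.2312, 1.0303]
top [[445.3774825857273, 0.0, 323.11437050321393], [0.0, 445.3774825857273, 202.3146321478871], [0.0, 0.0, 1.0]] [[-0.025, -0.9996, -0.0096], [-0.9884, 0.0262, -0.1497], [0.1499, 0.0058, -0.9887]] [0.0755, 0.4732, 1.1807]
```

View pics/scene0.png

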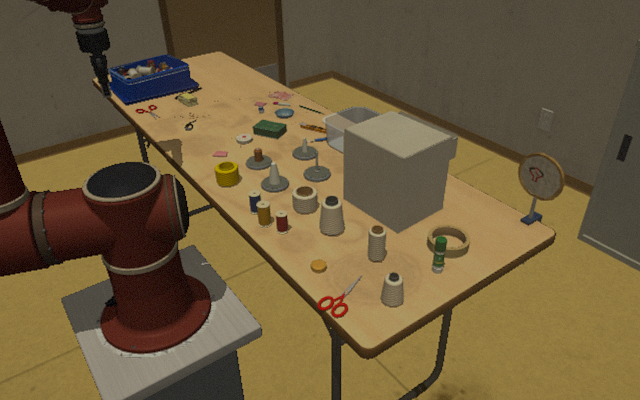

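View pics/top0.png

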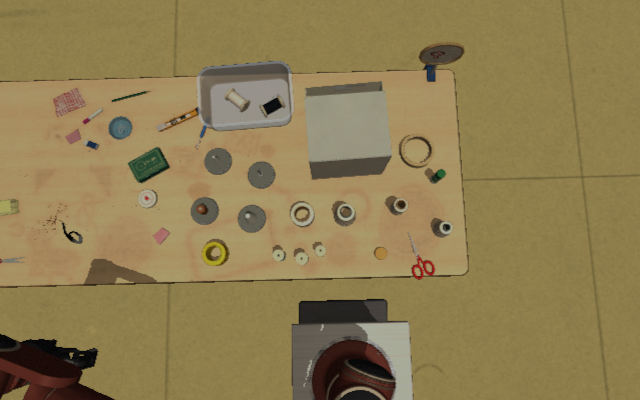

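The top view shows four candidate packages in cream: a squat ring at (302,213), a large cone at (345,213), a slim roll at (400,205) and a small cone at (445,228). The yellow look-alike is at (215,252) and gets left alone. The small reels are at (278,255), (301,258) and (320,250), and there is a tape ring at (416,150). The stands look like post (204,210), large spindle (251,218), pin or small cone (218,161) and (261,175). I'll check the choice in a close crop.

Run:
```python
import cv2,numpy as np
a=cv2.imread("pics/top0.png")[140:270,185:465];a=cv2.resize(a,None,fx=2.8,fy=2.8,interpolation=cv2.INTER_CUBIC)
cv2.imwrite("pics/c1.png",a)
b=cv2.imread("pics/scene0.png")[130:310,200:460];cv2.imwrite("pics/c2.png",cv2.resize(b,None,fx=3,fy=3,interpolation=cv2.INTER_CUBIC))
```

```text
(no output)
```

View pics/c1.png

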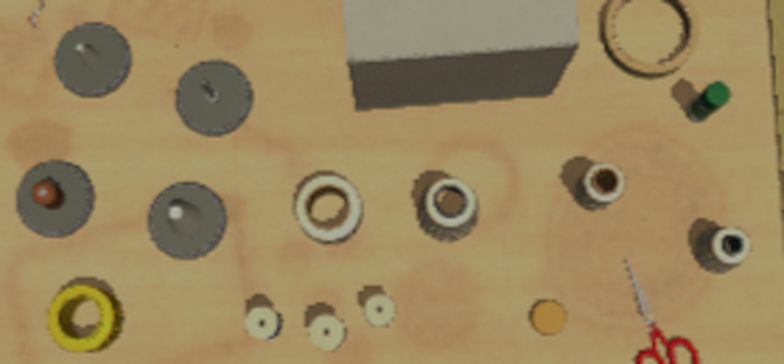

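View pics/c2.png

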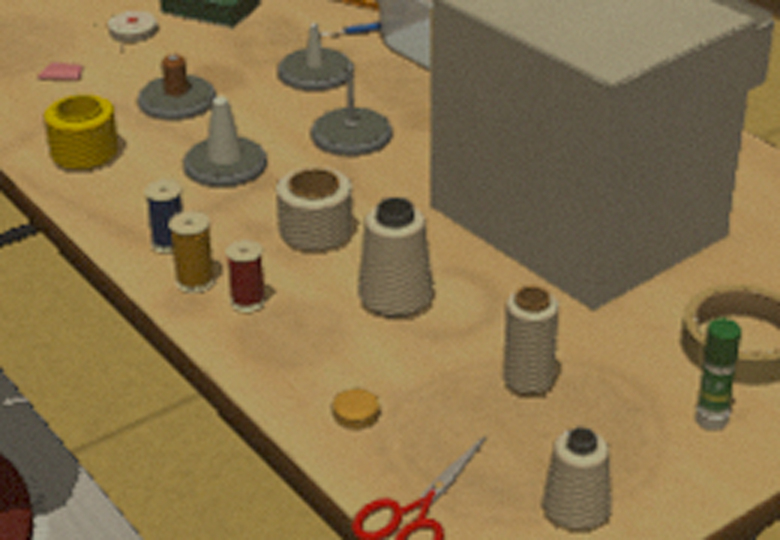

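The crops confirm it. The cone cores are dark grey at crop-1 (450,200) and (733,243). The slim roll's brown core is at (605,180) and the squat roll at (328,207). The stands are small cone (92,60), pin (213,97), post (55,197) and large cone (187,220).

```bash
cat > h.py <<'E'
import cv2,numpy as np
from plant import manip
def ray(f,uv,z):
    d=f["R"].T@np.linalg.inv(f["mtx"])@np.array([uv[0],uv[1],1.]);c=-f["R"].T@f["t"]
    return (c+d*(z-c[2])/d[2])
def proj(f,X):
    p=f["mtx"]@(f["R"]@np.array(X)+f["t"]);return p[:2]/p[2]
E
python3 - <<'E'
from h import *
f=manip.grab_frame("top");im=cv2.resize(f["img"],None,fx=4,fy=4,interpolation=cv2.INTER_CUBIC)
hsv=cv2.cvtColor(im,cv2.COLOR_BGR2HSV);H,S,V=cv2.split(hsv)
def near(mask,u,v,r):
    cs,h=cv2.findContours(mask,cv2.RETR_CCOMP,cv2.CHAIN_APPROX_NONE)
    for c,hh in zip(cs,h[0]):
        if len(c)<40 or cv2.contourArea(c)<150: continue
        e=cv2.fitEllipse(c);p=np.array(e[0])/4-.375
        if np.hypot(p[0]-u,p[1]-v)<r: yield p,np.array(e[1])/4,hh[3]>=0
for n,u,v in(("small",218,161),("pin",261,175),("post",204,210),("large",251,218)):
    roi=f["img"][int(v)+8,int(u)+4];print(n,roi)
    m=((S<70)&(V>50)&(V<130)).astype(np.uint8)*255
    m=cv2.morphologyEx(m,cv2.MORPH_CLOSE,np.ones((25,25)))
    for p,e,hole in near(m,u,v,8):print("  ",p.round(2),e.round(1),hole,ray(f,p,.010).round(4))
m=((S<75)&(V>140)).astype(np.uint8)*255
for n,u,v,h in(("squat",302,213,.054),("large",345,213,.09),("slim",400,205,.084),("smallc",445,228,.068)):
    print(n,f["img"][v-8:v+9:2,u].tolist())
    for p,e,hole in near(m,u,v,8):print("  ",p.round(2),e.round(1),hole,ray(f,p,h).round(4),ray(f,p,h-.01).round(4))
E
```

```text
small [77 90 92]
   [217.64 160.93] [25.8 26.7] False [0.6056 0.3597 0.01  ]
pin [79 93 94]
   [260.89 174.53] [26.1 26.8] False [0.5628 0.237  0.01  ]
post [78 92 93]
   [204.22 210.57] [26.4 27.5] False [0.4644 0.3957 0.01  ]
large [81 95 97]
   [251.31 218.28] [26.8 27.4] False [0.4393 0.2642 0.01  ]
squat [[131, 161, 163], [27, 44, 61], [74, 110, 128], [103, 150, 170], [101, 148, 169], [102, 149, 169], [96, 139, 160], [56, 82, 101], [70, 101, 124]]
   [301.84 213.78] [22.5 23.1] False [0.4427 0.121  0.054 ] [0.444  0.1216 0.044 ]
   [301.56 213.46] [16.5 16.8] True [0.4436 0.1217 0.054 ] [0.4448 0.1223 0.044 ]
large [[131, 161, 161], [28, 37, 43], [56, 84, 104], [59, 85, 105], [58, 84, 104], [58, 80, 98], [72, 83, 81], [152, 172, 170], [61, 77, 87]]
   [345.61 211.75] [16.8 17. ] False [0.4405 0.0051 0.09  ] [0.4417 0.0047 0.08  ]
   [345.31 211.44] [12.4 13.2] True [0.4413 0.0059 0.09  ] [0.4426 0.0055 0.08  ]
slim [[96, 138, 164], [127, 161, 164], [26, 43, 60], [19, 33, 44], [16, 30, 42], [32, 50, 65], [91, 117, 131], [136, 160, 159], [69, 87, 100]]
   [400.63 204.67] [13.2 13.7] False [ 0.4561 -0.1396  0.084 ] [ 0.4575 -0.1413  0.074 ]
   [400.57 204.18] [10.2 11. ] True [ 0.4574 -0.1395  0.084 ] [ 0.4588 -0.1412  0.074 ]
smallc [[103, 145, 167], [138, 171, 170], [44, 48, 47], [20, 22, 24], [49, 68, 82], [63, 71, 70], [153, 172, 170], [75, 95, 109], [82, 112, 128]]
   [445.9 227.2] [12.5 12.9] False [ 0.3954 -0.258   0.068 ] [ 0.3963 -0.2607  0.058 ]
   [446.01 227.02] [8.4 8.8] True [ 0.3959 -0.2584  0.068 ] [ 0.3968 -0.261   0.058 ]
```

move_arm(rows=[[0,0,0,0,0,-6.4,1],[0,0,0,0,0,-6.4,1],[0,0,0,0,0,0,1]])

```text
time: 0.4
tool_pos: [0.1386, 0.6092, 0.2498]
tool_rot: [-0.0, -0.001, 1.0, -0.0]
contact_force: [0.4, 0.8, -0.2]
gripper_width: 0.997
grasp_force: 0.0
```

```bash
cat >> h.py <<'E'
from scipy.spatial.transform import Rotation as Ro
D=Ro.from_quat([0,1,0,0])  # x,y,z,w : tool x=-X, y=+Y, z=-Z
def togo(x,y,z):
    s=manip.state();q=s["tool_rot"];R=Ro.from_quat([q[1],q[2],q[3],q[0]])
    print("t",round(s["time"],2),"pos",s["tool_pos"].round(4),"w",round(s["gripper_width"],3),"gf",round(float(np.max(s["grasp_force"])),1),"F",s["contact_force"].round(1),
     "\n go cm",(R.inv().apply(np.array([x,y,z])-s["tool_pos"])*100).round(2),"turn",np.degrees((R.inv()*D).as_rotvec()).round(2),"j",s["joint_pos"].round(2))
E
python3 -c "
from h import *
togo(.443,.1213,.2)"
```

```text
t 0.4 pos [0.1386 0.6092 0.2498] w 0.997 gf 0.0 F [ 0.4  0.8 -0.2] 
 go cm [-30.37 -48.83   5.01] turn [-0.05 -0.02  0.08] j [ 1.23  0.05  1.61  0.    1.48 -0.34]
```

move_arm(rows=[[-1.9,-3.05,0,0,0,0,1],[-1.9,-3.05,0,0,0,0,1],[-1.9,-3.05,0,0,0,0,1],[-1.9,-3.05,0,0,0,0,1],[-1.9,-3.05,0,0,0,0,1],[-1.9,-3.05,0,0,0,0,1],[-1.9,-3.05,0,0,0,0,1],[-1.9,-3.05,0,0,0,0,1],[-1.9,-3.05,0,0,0,0,1],[-1.9,-3.05,0,0,0,0,1],[-1.9,-3.05,0,0,0,0,1],[-1.9,-3.05,0,0,0,0,1],[-1.9,-3.05,0,0,0,0,1],[-1.9,-3.05,0,0,0,0,1],[-1.9,-3.05,0,0,0,0,1],[-1.9,-3.05,0,0,0,0,1],[0,0,0,0,0,0,1],[0,0,0,0,0,0,1]])

```text
time: 1.9
tool_pos: [0.4429, 0.12, 0.2501]
tool_rot: [-0.0, 0.003, 1.0, 0.0]
contact_force: [-0.6, 1.0, 0.1]
gripper_width: 1.001
grasp_force: 0.0
```

```bash
python3 -c "
from h import *
togo(.443,.1213,.04)"
```

```text
t 1.9 pos [0.4429 0.12   0.2501] w 1.001 gf 0.0 F [-0.6  1.   0.1] 
 go cm [-0.03  0.13 21.01] turn [ 0.01 -0.05 -0.37] j [ 0.1  -0.36  1.98  0.    1.52 -1.46]
```

move_arm(rows=[[0,0.13,3,0,0,0,1],[0,0,3,0,0,0,1],[0,0,3,0,0,0,1],[0,0,3,0,0,0,1],[0,0,3,0,0,0,1],[0,0,2,0,0,0,1],[0,0,2,0,0,0,1],[0,0,1,0,0,0,1],[0,0,1,0,0,0,1],[0,0,0,0,0,0,1],[0,0,0,0,0,0,0],[0,0,0,0,0,0,-1],[0,0,0,0,0,0,-1],[0,0,0,0,0,0,-1],[0,0,0,0,0,0,-1],[0,0,0,0,0,0,-1],[0,0,0,0,0,0,-1]])

```text
time: 3.32
tool_pos: [0.4443, 0.1229, 0.0424]
tool_rot: [0.002, 0.0, 1.0, 0.0]
contact_force: [0.5, 1.3, 6.1]
gripper_width: 0.727
grasp_force: 66.1
```

```bash
python3 -c "
from h import *
togo(.4644,.3957,.18)"
```

```text
t 3.32 pos [0.4443 0.1229 0.0424] w 0.727 gf 66.1 F [0.5 1.3 6.1] 
 go cm [ -2.05  27.3  -13.73] turn [ 0.05  0.22 -0.04] j [ 0.11 -0.11  2.15  0.    1.1  -1.46]
```

move_arm(rows=[[0,0,-1,0,0,0,-1],[0,0,-2,0,0,0,-1],[0,0,-2,0,0,0,-1],[0,0,-2,0,0,0,-1],[0,0,-2,0,0,0,-1],[0,0,-2,0,0,0,-1],[0,0,-2,0,0,0,-1],[0,2,-0.7,0,0,0,-1],[-0.25,3,0,0,0,0,-1],[-0.25,3,0,0,0,0,-1],[-0.25,3,0,0,0,0,-1],[-0.25,3,0,0,0,0,-1],[-0.25,3,0,0,0,0,-1],[-0.25,3,0,0,0,0,-1],[-0.25,3,0,0,0,0,-1],[-0.25,2.3,0,0,0,0,-1],[0,1.5,0,0,0,0,-1],[0,0.5,0,0,0,0,-1],[0,0,0,0,0,0,-1],[0,0,0,0,0,0,-1]])

```text
time: 4.98
tool_pos: [0.4624, 0.3947, 0.1771]
tool_rot: [-0.0, 0.0, 1.0, -0.001]
contact_force: [0.0, -0.9, -0.8]
gripper_width: 0.729
grasp_force: 66.0
```

```bash
python3 -c "
from h import *
togo(.4644,.3957,.054)
f=manip.grab_frame('scene');u=proj(f,(.4644,.3957,.12)).astype(int);print(u)
g=manip.grab_frame('top');v=proj(g,(.4644,.3957,.12)).astype(int);print(v)
k=lambda i,u:cv2.resize(i[max(u[1]-50,0):u[1]+50,max(u[0]-50,0):u[0]+50],(400,400),interpolation=cv2.INTER_CUBIC)
cv2.imwrite('pics/p1.png',np.hstack([k(f['img'],u),k(g['img'],v)]))"
```

```text
t 4.98 pos [0.4624 0.3947 0.1771] w 0.729 gf 66.0 F [ 0.  -0.9 -0.8] 
 go cm [-0.21  0.12 12.31] turn [-0.06 -0.03 -0.04] j [ 0.58  0.07  1.72 -0.    1.35 -0.99]
[254 126]
[192 204]
```

View pics/p1.png

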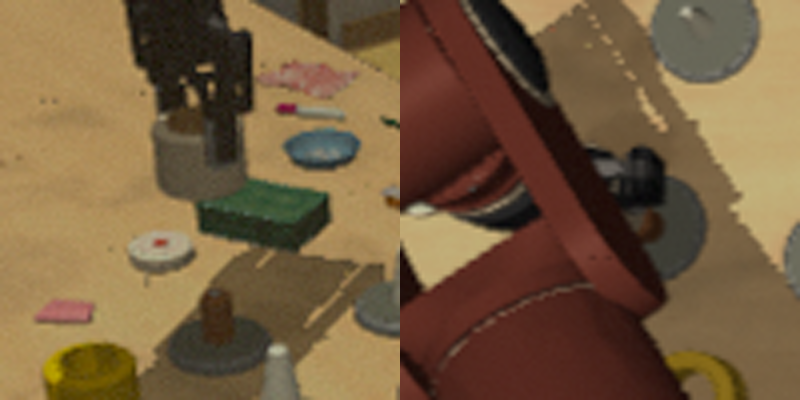

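The squat roll hangs upright, with its axis at left-crop x≈200, above the post at (217,315). I'll lower it.

move_arm(rows=[[-0.3,0.1,0,0,0,0,-1],[0,0,2,0,0,0,-1],[0,0,2,0,0,0,-1],[0,0,2,0,0,0,-1],[0,0,1,0,0,0,-1],[0,0,1,0,0,0,-1],[0,0,0.7,0,0,0,-1],[0,0,0.7,0,0,0,-1],[0,0,0.7,0,0,0,-1],[0,0,0.5,0,0,0,-1],[0,0,0.5,0,0,0,-1],[0,0,0.4,0,0,0,-1],[0,0,0,0,0,0,-1],[0,0,0,0,0,0,-1]])

```text
time: 6.25
tool_pos: [0.4656, 0.3966, 0.0622]
tool_rot: [-0.0, 0.0, 1.0, -0.0]
contact_force: [-0.6, 0.7, -1.7]
gripper_width: 0.728
grasp_force: 66.0
```

```bash
python3 -c "
from h import *
togo(.4644,.3957,.0544)"
```

```text
t 6.25 pos [0.4656 0.3966 0.0622] w 0.728 gf 66.0 F [-0.6  0.7 -1.7] 
 go cm [ 0.12 -0.09  0.78] turn [-0.   -0.01 -0.02] j [ 0.58  0.21  1.78 -0.    1.16 -0.99]
```

move_arm(rows=[[0,0,0.3,0,0,0,-1],[0,0,0.3,0,0,0,-1],[0,0,0.15,0,0,0,-1],[0,0,0,0,0,0,-1],[0,0,0,0,0,0,-1]])

```text
time: 6.67
tool_pos: [0.4656, 0.3965, 0.0547]
tool_rot: [-0.0, 0.0, 1.0, -0.0]
contact_force: [-0.3, -0.4, -1.7]
gripper_width: 0.732
grasp_force: 66.1
```

move_arm(rows=[[0,0,0.1,0,0,0,-1],[0,0,0.1,0,0,0,-1],[0,0,0,0,0,0,-1],[0,0,0,0,0,0,-1]])

```text
time: 7.0
tool_pos: [0.4658, 0.3967, 0.0544]
tool_rot: [-0.0, 0.0, 1.0, -0.0]
contact_force: [-2.9, -3.3, 6.5]
gripper_width: 0.727
grasp_force: 66.9
```

move_arm(rows=[[0,0,0,0,0,0,0.6],[0,0,0,0,0,0,0.8],[0,0,0,0,0,0,1],[0,0,0,0,0,0,1],[0,0,-1,0,0,0,1],[0,0,-2,0,0,0,1],[0,0,-3,0,0,0,1],[0,0,-3,0,0,0,1],[0,0,-3,0,0,0,1],[0,0,-3,0,0,0,1],[0,0,0,0,0,0,1]])

```text
time: 7.92
tool_pos: [0.4688, 0.3987, 0.2121]
tool_rot: [0.006, 0.0, 1.0, 0.004]
contact_force: [0.9, 0.6, 0.6]
gripper_width: 1.002
grasp_force: 0.0
```

move_arm(rows=[[0.2,-3,0,0,0,0,1],[0.2,-3,0,0,0,0,1],[0.2,-3,0,0,0,0,1],[0.2,-3,0,0,0,0,1],[0.2,-3,0,0,0,0,1],[0.2,-3,0,0,0,0,1],[0.2,-3,0,0,0,0,1],[0.2,-3,0,0,0,0,1],[0.2,-3,0,0,0,0,1],[0.2,-3,0,0,0,0,1],[0.2,-3,0,0,0,0,1],[0.2,-3,0,0,0,0,1],[0,-2,0,0,0,0,1],[0,-1.2,0,0,0,0,1],[0,0,0,0,0,0,1],[0,0,0,0,0,0,1]])

```text
time: 9.25
tool_pos: [0.4414, 0.0043, 0.203]
tool_rot: [0.0, 0.001, 1.0, 0.0]
contact_force: [-0.1, 0.6, -0.8]
gripper_width: 1.004
grasp_force: 0.0
```

```bash
python3 -c "
from h import *
togo(.442,.005,.058)
f=manip.grab_frame('scene');u=proj(f,(.4644,.3957,.04)).astype(int)
g=manip.grab_frame('top');v=proj(g,(.4644,.3957,.04)).astype(int)
k=lambda i,u:cv2.resize(i[max(u[1]-50,0):u[1]+50,max(u[0]-50,0):u[0]+50],(400,400),interpolation=cv2.INTER_CUBIC)
cv2.imwrite('pics/p2.png',np.hstack([k(f['img'],u),k(g['img'],v)]))"
```

```text
t 9.25 pos [0.4414 0.0043 0.203 ] w 1.004 gf 0.0 F [-0.1  0.6 -0.8] 
 go cm [-0.05  0.07 14.5 ] turn [ 0.02  0.02 -0.11] j [-0.16 -0.38  2.08  0.    1.45 -1.73]
```

View pics/p2.png

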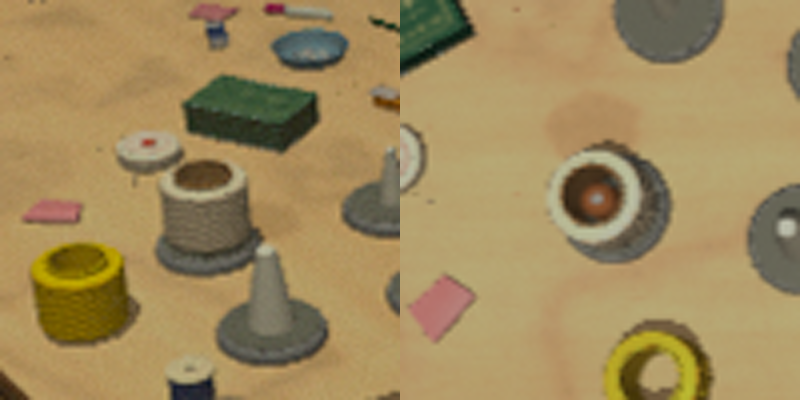

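The roll sits on the post stand, with the post top (598,197) centred in its ring. Next is the large cone.

move_arm(rows=[[0,0.1,3,0,0,0,1],[0,0,3,0,0,0,1],[0,0,3,0,0,0,1],[0,0,2,0,0,0,1],[0,0,2,0,0,0,1],[0,0,1,0,0,0,1],[0,0,0.5,0,0,0,1],[0,0,0,0,0,0,1],[0,0,0,0,0,0,1],[0,0,0,0,0,0,0],[0,0,0,0,0,0,-1],[0,0,0,0,0,0,-1],[0,0,0,0,0,0,-1],[0,0,0,0,0,0,-1],[0,0,0,0,0,0,-1],[0,0,0,0,0,0,-1]])

```text
time: 10.68
tool_pos: [0.4427, 0.0053, 0.0599]
tool_rot: [0.001, 0.0, 1.0, -0.0]
contact_force: [-2.9, 0.0, 8.5]
gripper_width: 0.596
grasp_force: 61.4
```

```bash
python3 -c "
from h import *
togo(.4393,.2642,.16)"
```

```text
t 10.68 pos [0.4427 0.0053 0.0599] w 0.596 gf 61.4 F [-2.9  0.   8.5] 
 go cm [  0.33  25.88 -10.02] turn [-0.03  0.12 -0.02] j [-0.16 -0.19  2.18 -0.    1.15 -1.73]
```

move_arm(rows=[[0,0,-1,0,0,0,-1],[0,0,-2,0,0,0,-1],[0,0,-2,0,0,0,-1],[0,0,-2,0,0,0,-1],[0,0,-2,0,0,0,-1],[0,1,-1,0,0,0,-1],[0,2.5,0,0,0,0,-1],[0.1,3,0,0,0,0,-1],[0.1,3,0,0,0,0,-1],[0.1,3,0,0,0,0,-1],[0,3,0,0,0,0,-1],[0,3,0,0,0,0,-1],[0,3,0,0,0,0,-1],[0,2.4,0,0,0,0,-1],[0,1.5,0,0,0,0,-1],[0,0.5,0,0,0,0,-1],[0,0,0,0,0,0,-1],[0,0,0,0,0,0,-1]])

```text
time: 12.18
tool_pos: [0.4381, 0.2643, 0.1574]
tool_rot: [-0.0, 0.0, 1.0, -0.0]
contact_force: [-0.1, 0.2, -3.0]
gripper_width: 0.592
grasp_force: 62.8
```

```bash
python3 -c "
from h import *
togo(.4396,.2642,.0719)
f=manip.grab_frame('scene');u=proj(f,(.4393,.2642,.1)).astype(int);print(u)
g=manip.grab_frame('top');v=proj(g,(.4393,.2642,.1)).astype(int)
k=lambda i,u:cv2.resize(i[max(u[1]-50,0):u[1]+50,max(u[0]-50,0):u[0]+50],(400,400),interpolation=cv2.INTER_CUBIC)
cv2.imwrite('pics/p3.png',np.hstack([k(f['img'],u),k(g['img'],v)]))"
```

```text
t 12.18 pos [0.4381 0.2643 0.1574] w 0.592 gf 62.8 F [-0.1  0.2 -3. ] 
 go cm [-0.16 -0.    8.55] turn [-0.05 -0.05 -0.  ] j [ 0.4  -0.14  1.96 -0.    1.32 -1.17]
[271 152]
```

View pics/p3.png

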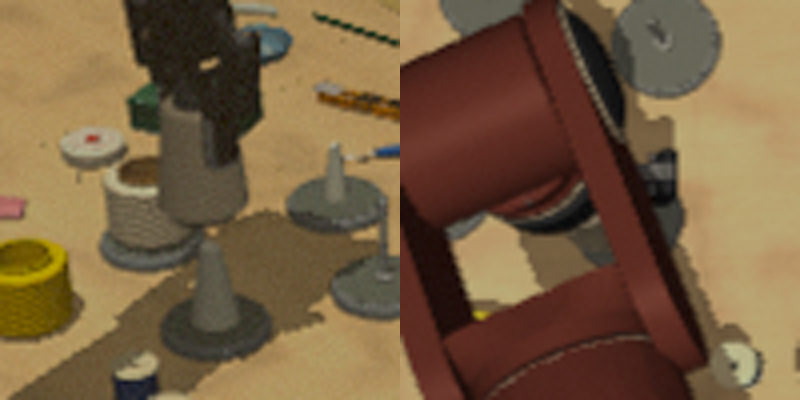

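The large cone hangs upright at (203,170), above its spindle tip at (210,245). I'll lower it.

move_arm(rows=[[-0.15,0,0,0,0,0,-1],[0,0,1,0,0,0,-1],[0,0,1,0,0,0,-1],[0,0,1,0,0,0,-1],[0,0,1,0,0,0,-1],[0,0,0.7,0,0,0,-1],[0,0,0.7,0,0,0,-1],[0,0,0.7,0,0,0,-1],[0,0,0.7,0,0,0,-1],[0,0,0.5,0,0,0,-1],[0,0,0.4,0,0,0,-1],[0,0,0.2,0,0,0,-1],[0,0,0.2,0,0,0,-1],[0,0,0,0,0,0,-1],[0,0,0,0,0,0,-1]])

```text
time: 13.53
tool_pos: [0.4403, 0.2647, 0.077]
tool_rot: [0.0, 0.0, 1.0, 0.0]
contact_force: [-1.3, 0.4, -1.6]
gripper_width: 0.591
grasp_force: 62.8
```

move_arm(rows=[[0,0,0.2,0,0,0,-1],[0,0,0.2,0,0,0,-1],[0,0,0.1,0,0,0,-1],[0,0,0,0,0,0,-1],[0,0,0,0,0,0,-1]])

```text
time: 13.95
tool_pos: [0.4402, 0.2646, 0.0721]
tool_rot: [0.0, 0.0, 1.0, 0.0]
contact_force: [-0.3, -0.3, -0.5]
gripper_width: 0.59
grasp_force: 63.1
```

move_arm(rows=[[0,0,0.1,0,0,0,-1],[0,0,0.05,0,0,0,-1],[0,0,0,0,0,0,-1],[0,0,0,0,0,0,-1]])

```text
time: 14.28
tool_pos: [0.4405, 0.2647, 0.072]
tool_rot: [0.0, 0.0, 1.0, -0.0]
contact_force: [-4.6, -2.2, 8.9]
gripper_width: 0.591
grasp_force: 64.3
```

move_arm(rows=[[0,0,0,0,0,0,0.4],[0,0,0,0,0,0,0.7],[0,0,0,0,0,0,1],[0,0,0,0,0,0,1],[0,0,-1,0,0,0,1],[0,0,-2,0,0,0,1],[0,0,-3,0,0,0,1],[0,0,-3,0,0,0,1],[0,0,-3,0,0,0,1],[0,0,-1,0,0,0,1],[0,0,0,0,0,0,1]])

```text
time: 15.2
tool_pos: [0.4421, 0.2655, 0.2049]
tool_rot: [0.004, 0.0, 1.0, 0.002]
contact_force: [0.5, -0.5, -0.1]
gripper_width: 0.999
grasp_force: 0.0
```

move_arm(rows=[[-0.1,-2,0,0,0,0,1],[-0.1,-3,0,0,0,0,1],[-0.1,-3,0,0,0,0,1],[-0.1,-3,0,0,0,0,1],[-0.1,-3,0,0,0,0,1],[-0.1,-3,0,0,0,0,1],[-0.1,-3,0,0,0,0,1],[-0.1,-3,0,0,0,0,1],[-0.1,-3,0,0,0,0,1],[-0.1,-3,0,0,0,0,1],[-0.1,-3,0,0,0,0,1],[-0.1,-3,0,0,0,0,1],[-0.1,-2.5,0,0,0,0,1],[-0.1,-2,0,0,0,0,1],[0,-1,0,0,0,0,1],[0,0,0,0,0,0,1],[0,0,0,0,0,0,1]])

```text
time: 16.62
tool_pos: [0.4533, -0.1399, 0.199]
tool_rot: [-0.001, 0.001, 1.0, 0.001]
contact_force: [0.7, 0.4, -0.3]
gripper_width: 1.0
grasp_force: 0.0
```

```bash
python3 -c "
from h import *
togo(.4575,-.1405,.055)
f=manip.grab_frame('scene');u=proj(f,(.4393,.2642,.06)).astype(int);print(u)
g=manip.grab_frame('top');v=proj(g,(.4393,.2642,.06)).astype(int)
k=lambda i,u:cv2.resize(i[max(u[1]-50,0):u[1]+50,max(u[0]-50,0):u[0]+50],(400,400),interpolation=cv2.INTER_CUBIC)
cv2.imwrite('pics/p4.png',np.hstack([k(f['img'],u),k(g['img'],v)]))"
```

```text
t 16.62 pos [ 0.4533 -0.1399  0.199 ] w 1.0 gf 0.0 F [ 0.7  0.4 -0.3] 
 go cm [-0.45 -0.08 14.4 ] turn [ 0.09 -0.11 -0.06] j [-0.46 -0.28  2.01  0.    1.42 -2.03]
[272 165]
```

View pics/p4.png

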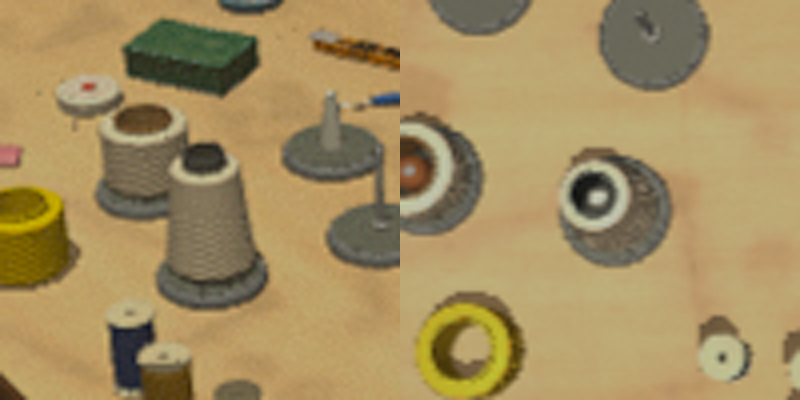

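The large cone is seated upright at (210,240), with its spindle tip visible in the core at (598,197). Next is the slim tube.

move_arm(rows=[[-0.4,-0.1,3,0,0,0,1],[0,0,3,0,0,0,1],[0,0,3,0,0,0,1],[0,0,2,0,0,0,1],[0,0,2,0,0,0,1],[0,0,1,0,0,0,1],[0,0,0.4,0,0,0,1],[0,0,0,0,0,0,1],[0,0,0,0,0,0,1],[0,0,0,0,0,0,0],[0,0,0,0,0,0,-1],[0,0,0,0,0,0,-1],[0,0,0,0,0,0,-1],[0,0,0,0,0,0,-1],[0,0,0,0,0,0,-1],[0,0,0,0,0,0,-1],[0,0,0,0,0,0,-1]])

```text
time: 18.13
tool_pos: [0.4584, -0.1417, 0.057]
tool_rot: [0.0, 0.0, 1.0, -0.0]
contact_force: [-1.2, 1.2, 5.5]
gripper_width: 0.417
grasp_force: 59.5
```

```bash
python3 -c "
from h import *
togo(.5628,.237,.17)"
```

```text
t 18.13 pos [ 0.4584 -0.1417  0.057 ] w 0.417 gf 59.5 F [-1.2  1.2  5.5] 
 go cm [-10.43  37.87 -11.3 ] turn [-0.02  0.05 -0.03] j [-0.46 -0.09  2.1   0.    1.13 -2.03]
```

move_arm(rows=[[0,0,-1,0,0,0,-1],[0,0,-2,0,0,0,-1],[0,0,-2,0,0,0,-1],[0,0,-2.5,0,0,0,-1],[0,0,-2.5,0,0,0,-1],[0,1,-2,0,0,0,-1],[0.2,3,-0.5,0,0,0,-1],[0.2,3,0,0,0,0,-1],[0.2,3,0,0,0,0,-1],[0.2,3,0,0,0,0,-1],[0,3,0,0,0,0,-1],[0,3,0,0,0,0,-1],[0,3,0,0,0,0,-1],[0,3,0,0,0,0,-1],[0,3,0,0,0,0,-1],[0,3,0,0,0,0,-1],[0,2,0,0,0,0,-1],[0,1,0,0,0,0,-1],[0,0,0,0,0,0,-1]])

```text
time: 19.72
tool_pos: [0.4496, 0.1998, 0.1812]
tool_rot: [-0.0, -0.001, 1.0, -0.0]
contact_force: [0.1, -0.1, -0.7]
gripper_width: 0.419
grasp_force: 60.0
```

```bash
python3 -c "
from h import *
togo(.5628,.237,.17)"
```

```text
t 19.72 pos [0.4496 0.1998 0.1812] w 0.419 gf 60.0 F [ 0.1 -0.1 -0.7] 
 go cm [-11.33   3.69   1.11] turn [-0.   -0.03  0.13] j [ 0.27 -0.22  1.99  0.    1.38 -1.31]
```

move_arm(rows=[[-1,0.9,0,0,0,0,-1],[-2,0.9,0,0,0,0,-1],[-2,0.9,0,0,0,0,-1],[-2,0.5,0,0,0,0,-1],[-2,0.5,0,0,0,0,-1],[-1.5,0,0,0,0,0,-1],[-0.8,0,0,0,0,0,-1],[0,0,0,0,0,0,-1],[0,0,0,0,0,0,-1]])

```text
time: 20.47
tool_pos: [0.5628, 0.2345, 0.181]
tool_rot: [-0.001, 0.001, 1.0, -0.0]
contact_force: [0.1, 0.5, -0.6]
gripper_width: 0.418
grasp_force: 60.0
```

```bash
python3 -c "
from h import *
togo(.5632,.237,.069)
f=manip.grab_frame('scene');u=proj(f,(.5628,.237,.1)).astype(int);print(u)
b=f['img'][u[1]-65:u[1]+65,u[0]-65:u[0]+65];cv2.imwrite('pics/p5.png',cv2.resize(b,(520,520),interpolation=cv2.INTER_CUBIC))
for z in (.074,.125,.2):print(z,((proj(f,(.5628,.237,z))-u+65)*4).round(0))"
```

```text
t 20.47 pos [0.5628 0.2345 0.181 ] w 0.418 gf 60.0 F [ 0.1  0.5 -0.6] 
 go cm [-0.05  0.26 11.2 ] turn [-0.03 -0.07 -0.1 ] j [ 0.27  0.07  1.71 -0.    1.36 -1.3 ]
[315 143]
0.074 [263. 294.]
0.125 [261. 228.]
0.2 [258. 126.]
```

View pics/p5.png

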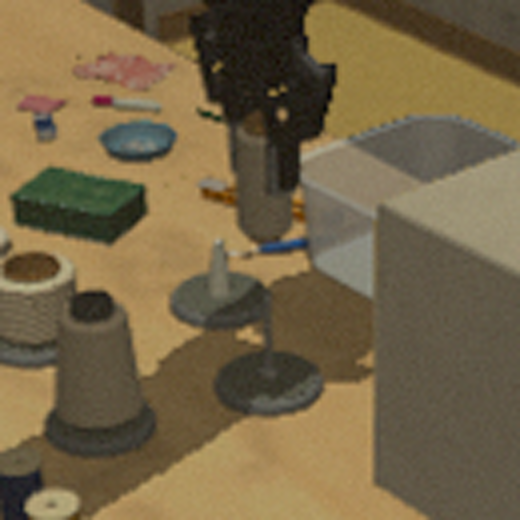

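The tube's bottom is at (264,228), above the pin tip at (266,288), matching the projected axis. I'll lower it.

move_arm(rows=[[0,0.25,0,0,0,0,-1],[0,0,1,0,0,0,-1],[0,0,1,0,0,0,-1],[0,0,1,0,0,0,-1],[0,0,1,0,0,0,-1],[0,0,0.7,0,0,0,-1],[0,0,0.7,0,0,0,-1],[0,0,0.7,0,0,0,-1],[0,0,0.7,0,0,0,-1],[0,0,0.7,0,0,0,-1],[0,0,0.7,0,0,0,-1],[0,0,0.7,0,0,0,-1],[0,0,0.7,0,0,0,-1],[0,0,0.4,0,0,0,-1],[0,0,0.4,0,0,0,-1],[0,0,0.2,0,0,0,-1],[0,0,0,0,0,0,-1],[0,0,0,0,0,0,-1]])

```text
time: 22.02
tool_pos: [0.5632, 0.2381, 0.0755]
tool_rot: [0.0, 0.0, 1.0, 0.0]
contact_force: [-0.3, -0.3, 0.1]
gripper_width: 0.415
grasp_force: 60.0
```

move_arm(rows=[[0,0,0.3,0,0,0,-1],[0,0,0.2,0,0,0,-1],[0,0,0.1,0,0,0,-1],[0,0,0.1,0,0,0,-1],[0,0,0,0,0,0,-1],[0,0,0,0,0,0,-1]])

```text
time: 22.52
tool_pos: [0.5632, 0.2381, 0.0691]
tool_rot: [0.0, 0.0, 1.0, -0.0]
contact_force: [-1.9, -0.9, 5.0]
gripper_width: 0.417
grasp_force: 60.5
```

move_arm(rows=[[0,0,0,0,0,0,0.3],[0,0,0,0,0,0,0.7],[0,0,0,0,0,0,1],[0,0,0,0,0,0,1],[0,0,-1,0,0,0,1],[0,0,-2,0,0,0,1],[0,0,-3,0,0,0,1],[0,0,-3,0,0,0,1],[0,0,-3,0,0,0,1],[0,0,-1,0,0,0,1],[1,0,0,0,0,0,1],[3,0,0,0,0,0,1],[3,0,0,0,0,0,1],[3,0,0,0,0,0,1],[3,0,0,0,0,0,1],[1,-1,0,0,0,0,1],[0,0,0,0,0,0,1]])

```text
time: 23.93
tool_pos: [0.4194, 0.2272, 0.1955]
tool_rot: [-0.002, -0.0, 1.0, -0.001]
contact_force: [0.4, 0.1, -0.5]
gripper_width: 0.999
grasp_force: 0.0
```

move_arm(rows=[[0,-3,0,0,0,0,1],[0,-3,0,0,0,0,1],[0,-3,0,0,0,0,1],[0,-3,0,0,0,0,1],[0,-3,0,0,0,0,1],[0,-3,0,0,0,0,1],[0,-3,0,0,0,0,1],[0,-3,0,0,0,0,1],[0,-3,0,0,0,0,1],[0,-3,0,0,0,0,1],[0.2,-3,0,0,0,0,1],[0.3,-3,0,0,0,0,1],[0.5,-3,0,0,0,0,1],[0.5,-3,0,0,0,0,1],[0.5,-3,0,0,0,0,1],[0.4,-2,0,0,0,0,1],[0,-1.5,0,0,0,0,1],[0,0,0,0,0,0,1],[0,0,0,0,0,0,1]])

```text
time: 25.52
tool_pos: [0.3988, -0.2569, 0.1974]
tool_rot: [-0.001, 0.001, 1.0, 0.001]
contact_force: [0.3, 0.4, 0.6]
gripper_width: 0.999
grasp_force: 0.0
```

```bash
python3 -c "
from h import *
togo(.3962,-.260,.045)
f=manip.grab_frame('scene');u=proj(f,(.5,.3,.06)).astype(int);print(u)
g=manip.grab_frame('top');v=proj(g,(.5,.3,.06)).astype(int)
k=lambda i,u:cv2.resize(i[max(u[1]-60,0):u[1]+60,max(u[0]-60,0):u[0]+60],(400,400),interpolation=cv2.INTER_CUBIC)
cv2.imwrite('pics/p6.png',np.hstack([k(f['img'],u),k(g['img'],v)]))"
```

```text
t 25.52 pos [ 0.3988 -0.2569  0.1974] w 0.999 gf 0.0 F [0.3 0.4 0.6] 
 go cm [ 0.24 -0.34 15.24] turn [ 0.1  -0.06 -0.09] j [-0.73 -0.28  2.01  0.    1.42 -2.3 ]
[284 154]
```

View pics/p6.png

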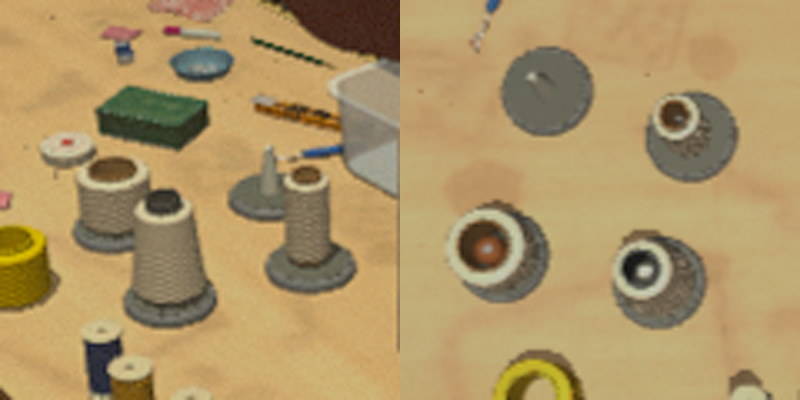

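All three packages stand seated, with the slim tube on the pin at (310,225). Now the small cone.

move_arm(rows=[[0.2,-0.3,3,0,0,0,1],[0,0,3,0,0,0,1],[0,0,3,0,0,0,1],[0,0,2,0,0,0,1],[0,0,2,0,0,0,1],[0,0,1.5,0,0,0,1],[0,0,0.7,0,0,0,1],[0,0,0,0,0,0,1],[0,0,0,0,0,0,1],[0,0,0,0,0,0,0],[0,0,0,0,0,0,-1],[0,0,0,0,0,0,-1],[0,0,0,0,0,0,-1],[0,0,0,0,0,0,-1],[0,0,0,0,0,0,-1],[0,0,0,0,0,0,-1],[0,0,0,0,0,0,-1]])

```text
time: 27.03
tool_pos: [0.3977, -0.2606, 0.0478]
tool_rot: [0.001, 0.0, 1.0, -0.001]
contact_force: [-1.3, 1.3, 6.3]
gripper_width: 0.444
grasp_force: 60.0
```

```bash
python3 -c "
from h import *
togo(.6056,.3597,.19)"
```

```text
t 27.03 pos [ 0.3977 -0.2606  0.0478] w 0.444 gf 60.0 F [-1.3  1.3  6.3] 
 go cm [-20.79  62.02 -14.26] turn [-0.07  0.09 -0.03] j [-0.74 -0.09  2.11  0.    1.11 -2.31]
```

move_arm(rows=[[0,0,-1,0,0,0,-1],[0,0,-2,0,0,0,-1],[0,0,-3,0,0,0,-1],[0,0,-3,0,0,0,-1],[0,0,-3,0,0,0,-1],[0,1,-2,0,0,0,-1],[-0.5,3,-0.5,0,0,0,-1],[-0.5,3,0,0,0,0,-1],[-0.5,3,0,0,0,0,-1],[-0.5,3,0,0,0,0,-1],[-0.3,3,0,0,0,0,-1],[0,3,0,0,0,0,-1],[0,3,0,0,0,0,-1],[0,3,0,0,0,0,-1],[0,3,0,0,0,0,-1],[0,3,0,0,0,0,-1],[0,3,0,0,0,0,-1],[0,3,0,0,0,0,-1],[0,3,0,0,0,0,-1],[0,3,0,0,0,0,-1]])

```text
time: 28.7
tool_pos: [0.4196, 0.1715, 0.1918]
tool_rot: [0.0, 0.0, 1.0, 0.0]
contact_force: [0.4, -0.7, -0.6]
gripper_width: 0.445
grasp_force: 60.2
```

```bash
python3 -c "
from h import *
togo(.6056,.3597,.19)"
```

```text
t 28.7 pos [0.4196 0.1715 0.1918] w 0.445 gf 60.2 F [ 0.4 -0.7 -0.6] 
 go cm [-18.6   18.82   0.19] turn [ 0.    0.04 -0.02] j [ 0.22 -0.34  2.06 -0.    1.42 -1.35]
```

move_arm(rows=[[-1,2,0,0,0,0,-1],[-2.4,2.4,0,0,0,0,-1],[-2.4,2.4,0,0,0,0,-1],[-2.4,2.4,0,0,0,0,-1],[-2.4,2.4,0,0,0,0,-1],[-2.4,2.2,0,0,0,0,-1],[-2.4,2,0,0,0,0,-1],[-2,1.5,0,0,0,0,-1],[-1,0.5,0,0,0,0,-1],[0,0,0,0,0,0,-1],[0,0,0,0,0,0,-1]])

```text
time: 29.62
tool_pos: [0.604, 0.3479, 0.1911]
tool_rot: [-0.001, 0.0, 1.0, -0.0]
contact_force: [0.0, -0.8, -0.6]
gripper_width: 0.443
grasp_force: 60.2
```

```bash
python3 -c "
from h import *
togo(.6065,.3597,.0598)
f=manip.grab_frame('scene');u=proj(f,(.6056,.3597,.1)).astype(int);print(u)
b=f['img'][u[1]-65:u[1]+65,u[0]-65:u[0]+65];cv2.imwrite('pics/p7.png',cv2.resize(b,(520,520),interpolation=cv2.INTER_CUBIC))
for z in (.056,.142,.2):print(z,((proj(f,(.6056,.3597,z))-u+65)*4).round(0))"
```

```text
t 29.62 pos [0.604  0.3479 0.1911] w 0.443 gf 60.2 F [ 0.  -0.8 -0.6] 
 go cm [-0.27  1.18 13.13] turn [-0.03 -0.06 -0.02] j [ 0.42  0.26  1.48 -0.    1.4  -1.15]
[303 123]
0.056 [263. 317.]
0.142 [258. 211.]
0.2 [255. 136.]
```

View pics/p7.png

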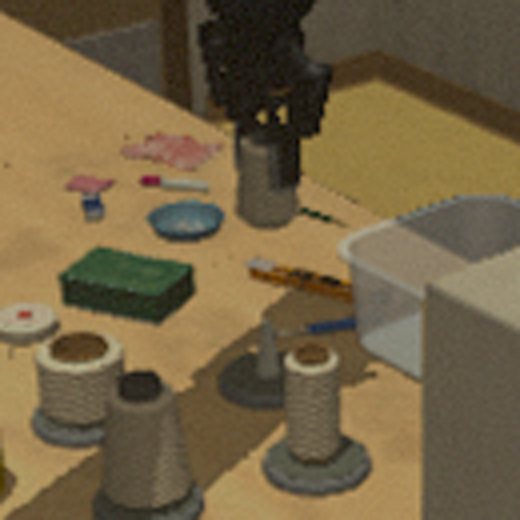

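The small cone hangs upright at (267,190), about 1.2 cm short in y. I'll correct that and lower it.

move_arm(rows=[[-0.1,0.6,0,0,0,0,-1],[-0.1,0.6,0,0,0,0,-1],[0,0,2,0,0,0,-1],[0,0,2,0,0,0,-1],[0,0,2,0,0,0,-1],[0,0,1,0,0,0,-1],[0,0,0,0,0,0,-1],[0,0,0,0,0,0,-1]])

```text
time: 30.33
tool_pos: [0.6057, 0.3601, 0.1211]
tool_rot: [-0.0, 0.0, 1.0, -0.0]
contact_force: [0.2, 0.4, -0.0]
gripper_width: 0.443
grasp_force: 60.2
```

```bash
python3 -c "
from h import *
togo(.6065,.3597,.0598)"
```

```text
t 30.33 pos [0.6057 0.3601 0.1211] w 0.443 gf 60.2 F [ 0.2  0.4 -0. ] 
 go cm [-0.09 -0.04  6.13] turn [-0.02 -0.05 -0.01] j [ 0.43  0.34  1.51  0.    1.29 -1.14]
```

move_arm(rows=[[-0.1,0,0.7,0,0,0,-1],[0,0,0.7,0,0,0,-1],[0,0,0.7,0,0,0,-1],[0,0,0.7,0,0,0,-1],[0,0,0.7,0,0,0,-1],[0,0,0.7,0,0,0,-1],[0,0,0.5,0,0,0,-1],[0,0,0.5,0,0,0,-1],[0,0,0.4,0,0,0,-1],[0,0,0.2,0,0,0,-1],[0,0,0.1,0,0,0,-1],[0,0,0,0,0,0,-1],[0,0,0,0,0,0,-1]])

```text
time: 31.42
tool_pos: [0.6073, 0.3601, 0.0626]
tool_rot: [0.0, 0.0, 1.0, 0.0]
contact_force: [-0.2, -1.3, -0.3]
gripper_width: 0.443
grasp_force: 60.2
```

move_arm(rows=[[0,0,0.2,0,0,0,-1],[0,0,0.1,0,0,0,-1],[0,0,0.1,0,0,0,-1],[0,0,0,0,0,0,-1],[0,0,0,0,0,0,-1]])

```text
time: 31.83
tool_pos: [0.6076, 0.3602, 0.0599]
tool_rot: [0.001, 0.0, 1.0, 0.0]
contact_force: [-1.6, -1.9, 4.8]
gripper_width: 0.442
grasp_force: 61.0
```

Contact at the expected height, so I'll release and retreat up and toward the clear left.

move_arm(rows=[[0,0,0,0,0,0,0.3],[0,0,0,0,0,0,0.7],[0,0,0,0,0,0,1],[0,0,0,0,0,0,1],[0,0,-1,0,0,0,1],[0,0,-2,0,0,0,1],[0,0,-3,0,0,0,1],[0,0,-3,0,0,0,1],[0,0,-3,0,0,0,1],[0,0,-3,0,0,0,1],[1,3,0,0,0,0,1],[1,3,0,0,0,0,1],[1,3,0,0,0,0,1],[1,3,0,0,0,0,1],[1,3,0,0,0,0,1],[1,3,0,0,0,0,1],[1,3,0,0,0,0,1],[1,3,0,0,0,0,1],[0,0,0,0,0,0,1],[0,0,0,0,0,0,1]])

```text
time: 33.5
tool_pos: [0.526, 0.6016, 0.2085]
tool_rot: [0.0, -0.001, 1.0, -0.0]
contact_force: [-0.5, -0.1, 0.5]
gripper_width: 0.995
grasp_force: 0.0
```

```bash
python3 -c "
from h import *
togo(.6,.36,.2)
f=manip.grab_frame('scene');u=proj(f,(.5,.3,.06)).astype(int);print(u)
g=manip.grab_frame('top');v=proj(g,(.5,.3,.06)).astype(int)
k=lambda i,u:cv2.resize(i[max(u[1]-60,0):u[1]+60,max(u[0]-60,0):u[0]+60],(400,400),interpolation=cv2.INTER_CUBIC)
cv2.imwrite('pics/p8.png',np.hstack([k(f['img'],u),k(g['img'],v)]))"
```

```text
t 33.5 pos [0.526  0.6016 0.2085] w 0.995 gf 0.0 F [-0.5 -0.1  0.5] 
 go cm [ -7.34 -24.18   0.85] turn [-0.    0.01  0.13] j [ 0.76  0.48  1.18 -0.    1.48 -0.81]
[284 154]
```

View pics/p8.png

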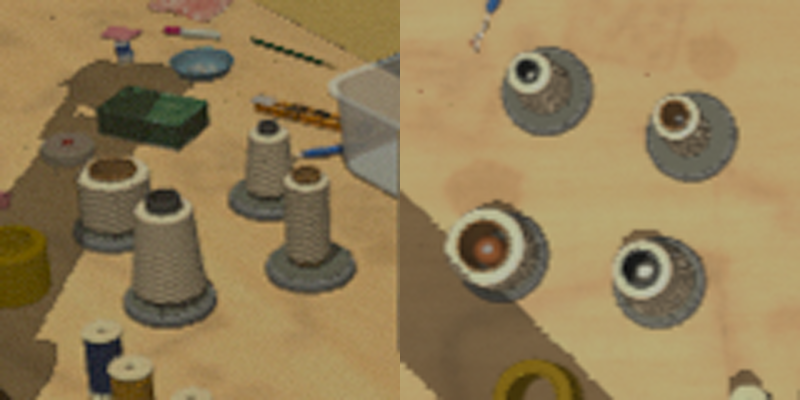

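All four packages stand upright on their stands: small cone (266,165), slim tube (310,225), large cone (168,255) and squat roll (112,205). I'm handing in.

```bash
python3 -c "
from plant import manip
print(manip.job_done())"
```

```text
the job is handed in; nothing more can be done
None
```

All four packages are upright on their own stands and seated on the felt, and the job was handed in at about 34 s; the hand-in call returned no verdict.

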